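Turn the leaf of the lacquer sample book

TASK

The sample book's hinged leaf stands partly open, red face up. Push it with the fingertips up and over the spine and press it down until it lies flat on the book's other half, pale green face up. Do not pinch the leaf or fling it, do not shift or lift the book, leave the utensils around it where they are, and finish clear of everything.

Things in the scene. Friction and masses are not known exactly. Their poses are not given: they have to be found in the camera images.
- book: Loose, heavy (about 1.6 kg) walnut base of the sample book, 110 (its x, along the spine) x 300 (its y) x 26 mm high, standing on the granite, three colour samples on each half. Origin: centre of its underside; z up. The leaf stands over its -y half at the start and must finish on its +y half.
- spine_mid (a point): Middle of the brass spine, on the hinge axis, 32 mm above the underside of the book; the axis runs along the book's x. Axes as the book's.
- leaf (a joint): Angle of the leaf in rad: 0 = flat on the book's -y half, pi/2 = upright, pi (end stop) = flat on the +y half. It starts between 0.5 and 0.95. The stiff hinge (friction about 0.15 N m) holds the leaf at any angle where it is left, so it must be pushed the whole way; about 1 to 3 N at the free edge moves it.
- leaf_edge (a point): Middle of the leaf's free edge, 132 mm from the hinge axis. The leaf is a rigid panel 90 mm long (along the spine) and 8 mm thick, about 0.14 kg, with a rounded walnut frame 8 mm thick on its three free sides; the hinge axis lies in its mid-plane. When flat its upper face is 36 mm above the granite. The point's x is along the spine; its -y points from the spine to the free edge; its z is the normal of the red face.
- leaf_front: The leaf's dark red face with gold discs, up when the joint is near 0: a 78 x 114 x 4 mm sheet fixed in the leaf. Origin on the hinge axis at the spine's middle; the sheet's centre is 68 mm along its -y, its face 4 mm along +z.
- leaf_back: The leaf's pale green face with ivory discs, the underside when the joint is near 0 (the side to push on): a 78 x 114 x 4 mm sheet fixed in the leaf. Origin on the hinge axis at the spine's middle; the sheet's centre is 68 mm along its -y, its face 4 mm along -z.
- bowl: Black Raku bowl, 116 mm across, 78 mm high, loose, not to be disturbed. Origin: centre of its underside.
- caddy: Red and gold lacquer tea caddy, 69 mm across, 71 mm high, loose, not to be disturbed. Origin: centre of its underside.
- incense_box: Pale blue porcelain incense box, 70 mm across, 35 mm high, loose, not to be disturbed. Origin: centre of its underside.
- scoop_stand: Walnut slotted stand with three upright bamboo scoops, 60 x 120 mm foot, 192 mm high in all, one loose piece, not to be disturbed. Origin: centre of its underside.

How it is judged:
By the outcome, as a careful person would: the job done as asked, in the order asked, and still so for the second after the job is handed in, with the robot touching nothing.
It also fails if it takes over 45 s, if anything falls off the work surface, if the arm or the gripper's body presses on something with over 40 N, if the wrist force passes 120 N, or if a joint passes its speed limit or range.

ROBOT

A 6-joint arm with a two-finger parallel gripper is mounted at the origin on the work surface. World frame = base frame: x ahead of the robot, y to its left, z up, the work surface at z = 0. Lengths are in mm, angles in rad, forces in N, time in s.
With the tool pointing down it reaches from about 275 to 825 mm from the base axis. Payload 4.9 kg.
Tool frame: the origin (TCP) lies at the very end of the fingers, on their centre line; the grasp point (between the pads) lies 19 mm behind it (robot.grip_depth is the distance from the TCP to the grasp point, in mm); z points along the fingers, y is the direction in which the jaws open and shut (so a half turn about z gives the same grasp; the last joint's range is limited). The gripper opens to 85 mm and grips with 20 to 120 N. Pads are 22 mm wide; open, the fingers measure 114 mm over their backs; the gripper's body (76 mm by 85 mm) begins 54 mm behind the grasp point. The pads swing forward as they close: fully open they stand 13 mm farther back than shut.
Start: joints at [1.003, 0.326, -0.193, 1.052, 0, 1.437], TCP at [231.174, 499.076, 231.281] pointing down, gripper open.
Joint ranges: [-2.65, 2.65], [-0.97, 1.79], [-1.3, 1.35], [-1.93, 2.1], [-1.47, 1.37], [-3.14, 3.14]. Speed limits (rad/s): [2.57, 2.57, 3.14, 3.14, 3.14, 3.14].

INTERFACE

Orientations are given as [roll, pitch, yaw] about the fixed x, y, z axes, in that order (R = Rz(yaw) Ry(pitch) Rx(roll)).
In Python, from plant import readout, cams, robot gives the robot as it stands. The module is installed in compiled form; this text tells all that it offers.
- The arm moves only by the shell command python3 -m handwheel 'ROWS' [FORCE]. ROWS is JSON, a list of rows, each a list of 7 numbers: the shift along the world's x, y, z in mm, then the turn, a rotation vector about the world's x, y, z in degrees, then the finger opening in mm, from 0 to 85.4. A call has 1 to 20 rows; each row is the pose to reach, as a shift and turn from the pose commanded when the call began; what a row does not reach only later rows make up. A row lasts 1/8 s, in which the tool goes at most 62.5 mm and 10.7 degrees, less where a joint would pass 70% of its speed; a pose out of reach is approached as far as the arm can. A call with a gripper value outside its range is refused whole. The fingers move at their own pace and stop on an object; FORCE is the grip in N (left out, the last holds). Time passes only in rows, so rows that repeat a pose let the fingers close. It gives the time, the measured TCP pose, the force and the opening at its end, in the units of the state.
- readout.get_state(): the state, without advancing time (a new reading comes with each control period).
- cams.camera(name): name is "scene" or "top"; returns (picture, depth): 400x640x3 uint8, red, green, blue; 400x640 float32, mm along the optical axis (not along the pixel's ray), 0 where there is no reading.
- cams.camera_model(name): a dict with "fx", "fy", "cx", "cy" (pixels), "xyz" and "attitude" of the camera in the world. Camera axes: x right, y down, z forward; pixel columns grow to the right and rows downward; lengths in mm; the calibration is good to about 2 mm. A picture is of the moment at which its call begins. camera_model takes no time and is no camera call.
- robot.hand_in(): hands the job in, once; it reports no verdict.
The state is a dict: "time": time; "joint_positions": joint angles; "joint_velocities": joint speeds; "effort": joint torques, N m; "eef_pos": TCP position; "tool_rot": TCP orientation; "contact_force": force on the tool from outside, world axes, zero at the start; "wrist_torque": the same for the moment, N m; "width": finger opening in mm.
Only numpy, scipy, OpenCV 4.12 (cv2) and the standard library are available. Lean on these libraries where they do the work, as an engineer would, in place of code of your own. Each camera call takes 0.05 s, during which the arm holds its last target.

## Working session

There is one attempt and no reset: what is moved stays moved. The work goes in short steps, Python scripts to look and compute and a shell command to move; the robot and the scene stay as the last step left them, time stands still between calls to the robot, and variables do not carry over. Pictures are saved under pics/ and viewed, and the job is handed in when it is done.

```bash
mkdir -p pics; python3 - <<'E'
from plant import readout,cams,robot
import cv2,numpy as np
for n in("scene","top"):
    p,d=cams.camera(n); cv2.imwrite(f"pics/{n}0.png",p[:,:,::-1]); np.save(f"{n}0.npy",d); print(n,cams.camera_model(n))
s=readout.get_state();print(s)
E
```

```text
scene {'fx': 514.1382369391154, 'fy': 514.1382369391154, 'cx': 319.7933849188276, 'cy': 199.79106938501937, 'xyz': array([1270.73775854, -702.28733724, 1128.89546013]), 'attitude': array([-2.43468851,  0.00430316,  0.71496004])}
top {'fx': 440.2334507385957, 'fy': 440.2334507385957, 'cx': 321.14218279142636, 'cy': 202.65336081051905, 'xyz': array([ 375.90624063,   -2.88353248, 1378.20657684]), 'attitude': array([-2.96011237,  0.01641104, -1.58153931])}
{'time': 0.1, 'joint_positions': array([ 1.00281317e+00,  3.26891920e-01, -1.93487022e-01,  1.05198854e+00,
        2.02538968e-05,  1.43661709e+00]), 'joint_velocities': array([-0.00127631, -0.00223722,  0.00147648, -0.0011238 , -0.00093874,
       -0.00097833]), 'effort': array([ 5.28912497e-04, -4.44238150e+01,  2.63038731e+01,  7.83533760e-03,
       -1.42866484e-04,  3.97932865e-06]), 'eef_pos': array([230.8711139 , 498.62650446, 230.56687435]), 'tool_rot': array([-3.14003833e+00, -2.30256178e-04,  2.70778854e+00]), 'contact_force': array([-0.47215154, -0.42139729, -0.17636963]), 'wrist_torque': array([ 0.0166781 , -0.03248474,  0.03981407]), 'width': 85.55004312760137}
```

View pics/scene0.png

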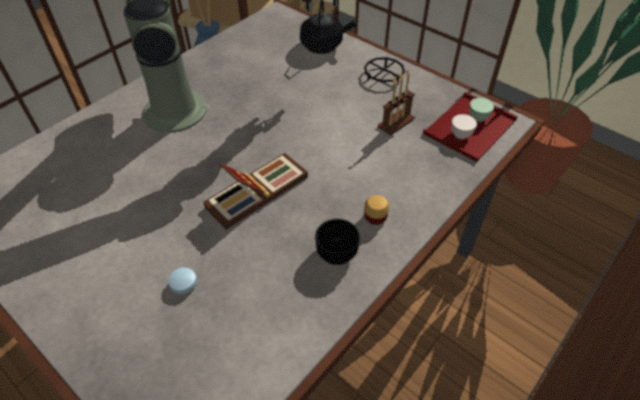

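View pics/top0.png

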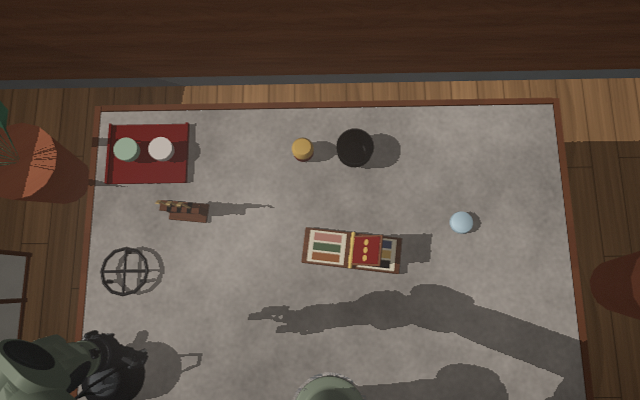

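```bash
cat > h.py <<'E'
import numpy as np,cv2
from scipy.spatial.transform import Rotation as R
from plant import cams
def dep(n,u,v,d=None,z=None):
    m=cams.camera_model(n);M=R.from_euler('xyz',m['attitude']).as_matrix()
    r=M@np.array([(u-m['cx'])/m['fx'],(v-m['cy'])/m['fy'],1])
    t=d if d is not None else (z-m['xyz'][2])/r[2]
    return m['xyz']+t*r
def proj(n,P):
    m=cams.camera_model(n);M=R.from_euler('xyz',m['attitude']).as_matrix()
    c=M.T@(np.array(P)-m['xyz']);return m['fx']*c[0]/c[2]+m['cx'],m['fy']*c[1]/c[2]+m['cy']
def crop(src,dst,x,y,w,h,k):
    i=cv2.imread(src)[y:y+h,x:x+w];i=cv2.resize(i,None,fx=k,fy=k,interpolation=cv2.INTER_CUBIC);cv2.imwrite(dst,i)
E
python3 - <<'E'
from h import *
crop("pics/top0.png","pics/top0c.png",295,215,120,70,6)
crop("pics/scene0.png","pics/scene0c.png",195,140,125,95,6)
E
```

```text
(no output)
```

View pics/top0c.png

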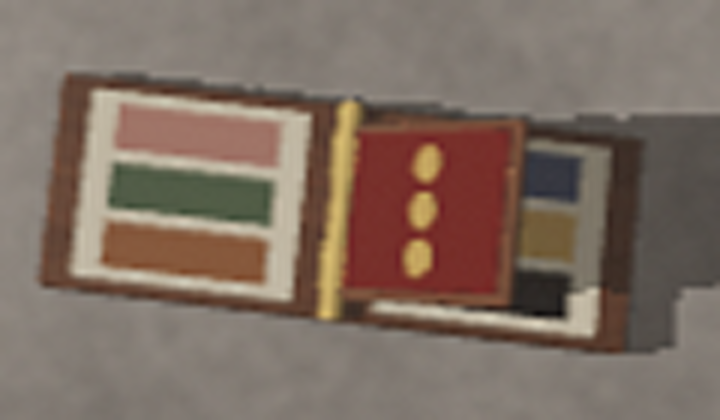

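View pics/scene0c.png

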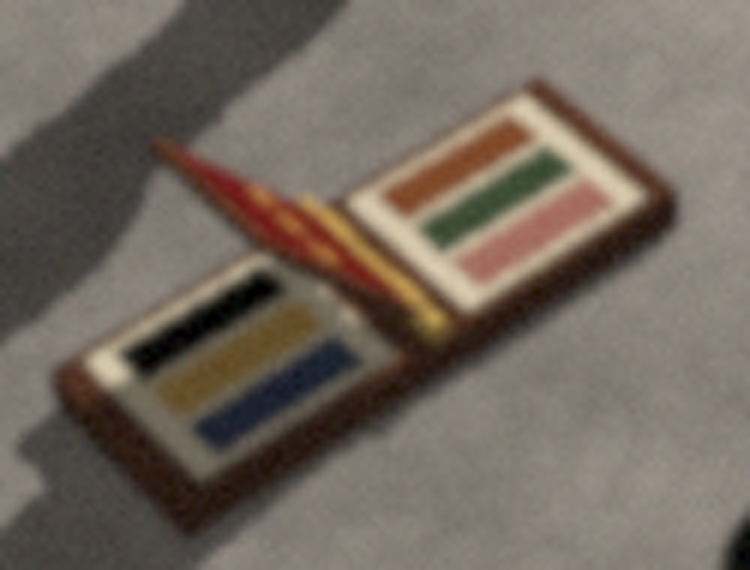

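The top view shows the book (crop corners at 68,73 / 40,287 / 628,352 / 643,135), the spine from 348,100 to 330,318 and the red leaf over the right (-y) half, free edge near 517,120–303.

```bash
python3 - <<'E'
from h import *
f=lambda x,y,z:dep('top',295+x/6-.5+.08,215+y/6-.5+.08,z=z)
cs=[f(68,73,26),f(40,287,26),f(628,352,26),f(643,135,26)]
for c in cs:print(c.round(1))
C=np.mean(cs,0);print('centre',C.round(1))
a=f(348,100,36);b=f(330,318,36);print('spine',a.round(1),b.round(1),((a+b)/2).round(1))
for p,q in((cs[3],cs[0]),(cs[2],cs[1])):print(np.degrees(np.arctan2(-(q-p)[0],(q-p)[1])),np.linalg.norm(q-p))
yaw=np.mean([np.arctan2(-(q-p)[0],(q-p)[1]) for p,q in((cs[3],cs[0]),(cs[2],cs[1]))])
np.set_printoptions(suppress=True)
img=cv2.imread('pics/top0.png');d=np.load('top0.npy');print('depth near',d[250,360:366],d[300,350])
P=[]
for v in range(236,264):
  for u in range(350,384):
    B,G,Rr=img[v,u].astype(int)
    if Rr>80 and G<60 and d[v,u]>0:P.append(dep('top',u,v,d=d[v,u]))
P=np.array(P);ex=np.array([np.cos(yaw),np.sin(yaw),0]);ey=np.array([-np.sin(yaw),np.cos(yaw),0])
S=C.copy();S[2]=32
L=np.c_[(P-S)@ex,(P-S)@ey,P[:,2]-32]
print(len(L),L.min(0),L.max(0))
k=np.polyfit(L[:,1],L[:,2],1);print(k,np.arctan(-k[0]))
for v in (525,120),(510,305):
    for z in (80,100,120):print(v,z,((f(*v,z)-S)@ex).round(1),((f(*v,z)-S)@ey).round(1))
# neighbors
for n,u,v,z in(('box',461,222,35),('bowl',355,148,78),('caddy',302,149,71),('stand',188,212,40)):print(n,dep('top',u,v,z=z).round(0))
E
```

```text
[549.2  64.6  26. ]
[439.9  79.3  26. ]
[ 403.9 -217.3   26. ]
[ 513.4 -229.7   26. ]
centre [476.6 -75.8  26. ]
spine [532.2 -78.8  36. ] [422.2 -67.1  36. ] [477.2 -72.9  36. ]
-6.9199130379342595 296.392953417363
-6.9058272117493695 298.8017265105516
depth near [1302.3517 1297.5554 1293.6615 1291.9827 1289.5559 1288.2688] 1345.37
573 [-39.58752577 -75.52215608  10.2295891 ] [ 38.38363797  -2.92539885 109.25374058]
[-1.36838331  7.98536908] 0.9397037994712581
(525, 120) 80 49.7 -81.9
(525, 120) 100 47.2 -79.7
(525, 120) 120 44.8 -77.5
(510, 305) 80 -41.0 -82.3
(510, 305) 100 -42.0 -80.1
(510, 305) 120 -43.1 -77.9
box [ 557. -411.   35.]
bowl [784. -90.  78.]
caddy [785.  73.  71.]
stand [598. 429.  40.]
```

```bash
python3 -m handwheel '[[10,-25,0,0,0,-3,0],[25,-70,0,0,0,-8,0],[40,-120,0,0,0,-13,0],[56,-168,0,0,0,-18,0],[72,-216,0,0,0,-23,0],[88,-264,0,0,0,-28,0],[104,-312,0,0,0,-33,0],[120,-360,0,0,0,-38,0],[136,-408,0,0,0,-43,0],[152,-456,0,0,0,-48,0],[168,-504,0,0,0,-53,0],[184,-552,0,0,0,-58,0],[200,-600,0,0,0,-63,0],[215,-645,0,0,0,-68,0],[226,-677,0,0,0,-71,0],[231,-692,0,0,0,-72,0],[231,-692,0,0,0,-72,0],[231,-692,0,0,0,-72,0]]' 
python3 - <<'E'
from h import *
from plant import readout
s=readout.get_state();print(s['time'],s['joint_positions'].round(2),s['tool_rot'],s['width'],s['contact_force'])
p,_=cams.camera('scene');cv2.imwrite('pics/s1.png',p[:,:,::-1]);crop('pics/s1.png','pics/s1c.png',110,60,240,180,3)
E
```

```text
time: 2.35
eef_pos: [461.6, -191.6, 231.1]
tool_rot: [-3.141, -0.001, 1.453]
contact_force: [0.3, 0.3, 0.1]
width: 0.1
2.35 [-0.54  0.23 -0.32  1.02  0.    1.15] [-3.14064496e+00 -7.98702948e-04  1.45267528e+00] 0.06729121925081824 [0.29129192 0.33899933 0.14491077]
```

View pics/s1c.png

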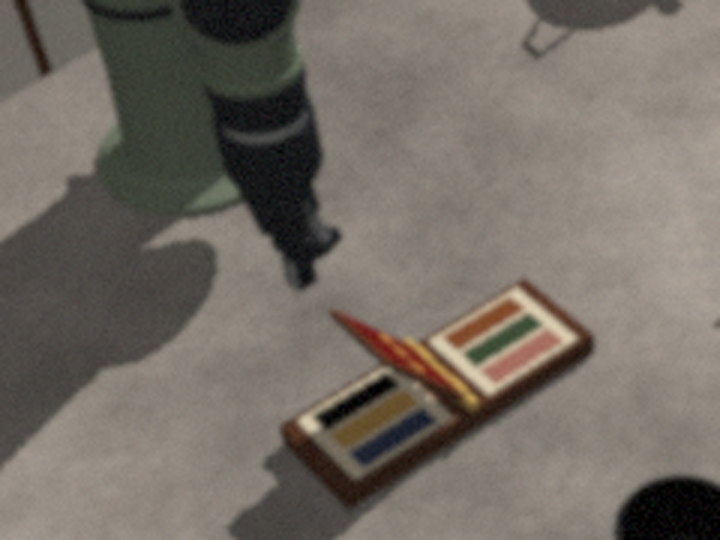

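Picture: fingers shut, about 25 mm on the -y side of the leaf edge (edge at 335,312 in the crop, tip at 300,285), above it. Next I compute the arc.

```bash
python3 - <<'E'
import numpy as np
ey=np.array([.120,.993]);c=np.array([462.17,-192.92,231.28]);S=np.array([477,-74.5])
def out(t,y,z):
    w=np.r_[S+y*ey+np.array([-.5,0.06]),z]-c;print(t,round(y,1),round(z,1),w.round(1))
out('down',-119.4,112)
for f in np.linspace(0,1,7):out('p1',-95+f*80,112+25*f)
for t in np.radians(np.arange(90,181,6)):
    d=np.array([-np.cos(t),np.sin(t)]);n=np.array([-np.sin(t),-np.cos(t)])
    y,z=105*d+4*n+[0,32];out(round(np.degrees(t)),y-11,z)
E
python3 -m handwheel '[[0,0,-15,0,0,0,0],[0,0,-40,0,0,0,0],[0,0,-65,0,0,0,0],[0,0,-90,0,0,0,0],[0,0,-110,0,0,0,0],[0,0,-119,0,0,0,0],[0,0,-119,0,0,0,0]]'
```

```text
down -119.4 112 [ 0.000e+00 -1.000e-01 -1.193e+02]
p1 -95.0 112.0 [   2.9   24.1 -119.3]
p1 -81.7 116.2 [   4.5   37.4 -115.1]
p1 -68.3 120.3 [   6.1   50.6 -110.9]
p1 -55.0 124.5 [   7.7   63.9 -106.8]
p1 -41.7 128.7 [   9.3   77.1 -102.6]
p1 -28.3 132.8 [ 10.9  90.3 -98.4]
p1 -15.0 137.0 [ 12.5 103.6 -94.3]
90 -15.0 137.0 [ 12.5 103.6 -94.3]
96 -4.0 136.8 [ 13.8 114.5 -94.4]
102 6.9 135.5 [ 15.2 125.3 -95.7]
108 17.6 133.1 [ 16.4 136.  -98.2]
114 28.1 129.5 [  17.7  146.3 -101.7]
120 38.0 124.9 [  18.9  156.2 -106.3]
126 47.5 119.3 [  20.   165.6 -112. ]
132 56.3 112.7 [  21.1  174.4 -118.6]
138 64.4 105.2 [  22.1  182.4 -126. ]
144 71.6 97.0 [  22.9  189.6 -134.3]
150 77.9 88.0 [  23.7  195.9 -143.3]
156 83.3 78.4 [  24.3  201.2 -152.9]
162 87.6 68.3 [  24.8  205.5 -163. ]
168 90.9 57.7 [  25.2  208.7 -173.5]
174 93.0 47.0 [  25.5  210.8 -184.3]
180 94.0 36.0 [  25.6  211.8 -195.3]
time: 3.28
eef_pos: [461.7, -192.3, 111.7]
tool_rot: [-3.14, -0.001, 1.452]
contact_force: [1.0, 0.1, -0.2]
width: -0.0
```

```bash
python3 -m handwheel '[[1.5,12,0,0,0,0,0],[2.5,21,0,0,0,0,0],[3.2,27,1,0,0,0,0],[4,33,3,0,0,0,0],[4.7,39,5,0,0,0,0],[5.4,45,7,0,0,0,0],[6.1,51,9,0,0,0,0],[6.1,51,9,0,0,0,0]]' 
python3 - <<'E'
from h import *
from plant import readout
p,_=cams.camera('scene');cv2.imwrite('pics/s2.png',p[:,:,::-1]);crop('pics/s2.png','pics/s2c.png',150,100,180,135,4)
E
```

```text
time: 4.28
eef_pos: [468.2, -140.9, 121.2]
tool_rot: [-3.141, -0.002, 1.452]
contact_force: [0.4, -0.1, 0.8]
width: -0.3
```

View pics/s2c.png

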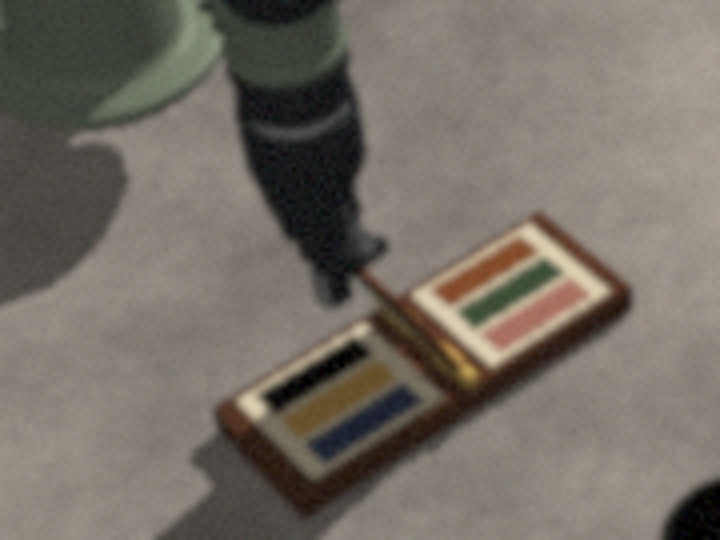

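The leaf edge (crop 365,275) rests against the finger and the leaf has risen to roughly edge-on for this camera. It's moving as planned, so I continue.

```bash
python3 -m handwheel '[[0.7,6,2,0,0,0,0],[1.4,12,4,0,0,0,0],[2.1,18,6,0,0,0,0],[2.8,24,8,0,0,0,0],[3.5,30,9.5,0,0,0,0],[4.2,36,11,0,0,0,0],[5,42,13,0,0,0,0],[5.8,48,15,0,0,0,0],[6.4,53,15.7,0,0,0,0],[7.1,58,15.7,0,0,0,0],[7.7,63.5,15.6,0,0,0,0],[8.4,69,15,0,0,0,0],[9.1,74.3,14.3,0,0,0,0],[9.1,74.3,14.3,0,0,0,0]]' 
python3 - <<'E'
from h import *
for n in('scene','top'):
    p,_=cams.camera(n);cv2.imwrite(f'pics/{n}3.png',p[:,:,::-1])
crop('pics/scene3.png','pics/s3c.png',150,100,180,135,4)
crop('pics/top3.png','pics/t3c.png',280,200,160,110,5)
E
```

```text
time: 6.08
eef_pos: [477.5, -67.0, 135.5]
tool_rot: [3.142, -0.001, 1.452]
contact_force: [-0.2, 0.2, -0.4]
width: 0.3
```

View pics/s3c.png

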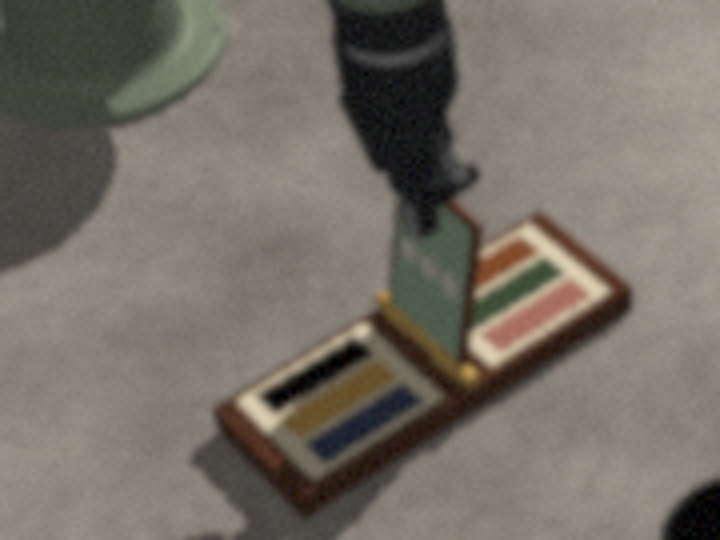

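View pics/t3c.png

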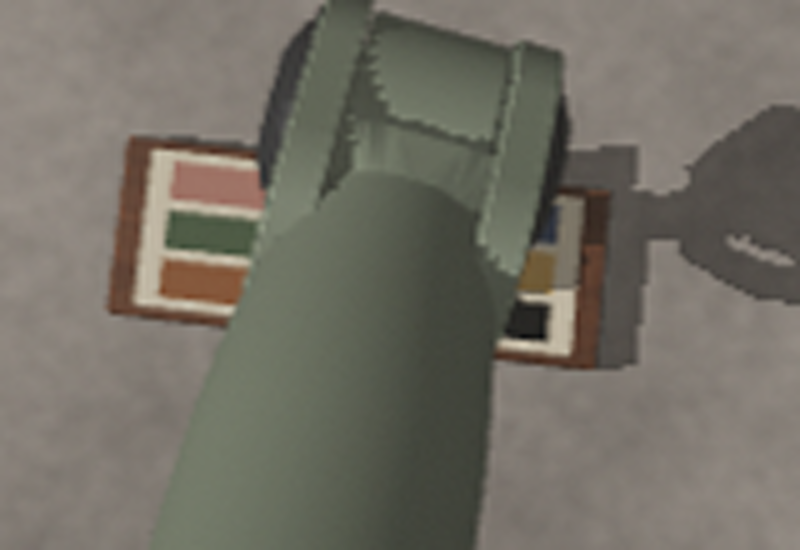

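The leaf is past upright, its green face to the fingertip (scene crop 430,230), and the book looks unmoved. I continue over.

```bash
python3 -m handwheel '[[0.6,5.4,-1.1,0,0,0,0],[1.2,10.7,-2.5,0,0,0,0],[1.9,16,-4.2,0,0,0,0],[2.5,21,-6,0,0,0,0],[3.1,26,-8.2,0,0,0,0],[3.7,30.9,-10.6,0,0,0,0],[4.3,35.7,-13.4,0,0,0,0],[4.8,40.3,-16.3,0,0,0,0],[5.4,44.8,-19.5,0,0,0,0],[5.9,49.1,-22.9,0,0,0,0],[6.4,53.2,-26.5,0,0,0,0],[6.9,57.1,-30.3,0,0,0,0],[7.3,60.8,-34.4,0,0,0,0],[7.7,64.3,-38.6,0,0,0,0],[8.1,67.6,-43,0,0,0,0],[8.5,70.6,-47.6,0,0,0,0],[8.8,73.3,-52.4,0,0,0,0],[9.1,75.9,-57.2,0,0,0,0],[9.1,75.9,-57.2,0,0,0,0]]' 
python3 - <<'E'
from h import *
p,_=cams.camera('scene');cv2.imwrite('pics/s4.png',p[:,:,::-1]);crop('pics/s4.png','pics/s4c.png',150,100,180,135,4)
E
```

```text
time: 8.55
eef_pos: [486.0, 8.5, 77.9]
tool_rot: [-3.14, 0.0, 1.451]
contact_force: [-1.6, 0.5, 0.2]
width: 0.0
```

View pics/s4c.png

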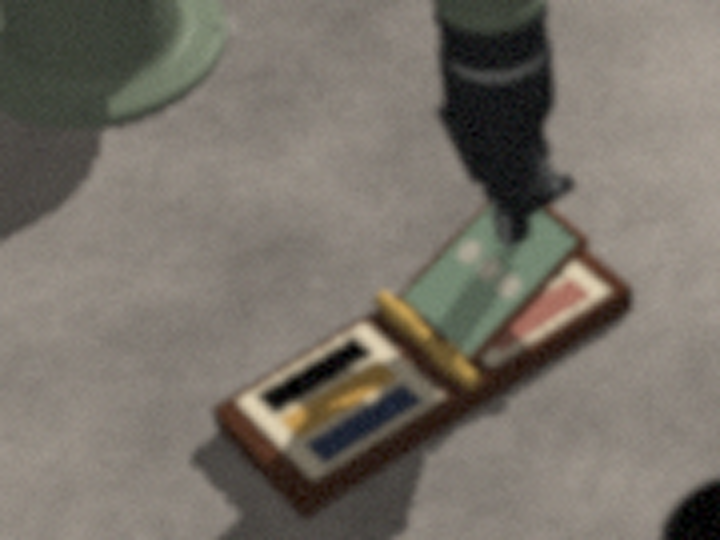

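The leaf is at about 155°, tip on its green face near the outer end (515,235). I bring it the rest of the way down, slower at the end.

```bash
python3 -m handwheel '[[0.3,2.2,-5,0,0,0,0],[0.5,4.3,-10,0,0,0,0],[0.7,6,-15.3,0,0,0,0],[0.9,7.5,-20.6,0,0,0,0],[1.1,8.7,-26,0,0,0,0],[1.2,9.6,-31.4,0,0,0,0],[1.3,10.2,-35.5,0,0,0,0],[1.3,10.5,-38.5,0,0,0,0],[1.3,10.6,-40.5,0,0,0,0],[1.3,10.6,-41.5,0,0,0,0],[1.3,10.6,-41.5,0,0,0,0]]' 
python3 -m handwheel '[[0,0,-0.5,0,0,0,0],[0,0,-1,0,0,0,0],[0,0,-1,0,0,0,0]]'
```

```text
time: 9.98
eef_pos: [487.7, 18.9, 36.9]
tool_rot: [-3.141, 0.0, 1.451]
contact_force: [-0.0, 1.0, 0.1]
width: 0.1
time: 10.35
eef_pos: [487.8, 18.9, 36.0]
tool_rot: [3.141, 0.0, 1.451]
contact_force: [-0.3, -0.6, 2.0]
width: -0.2
```

```bash
for i in 1 2; do python3 -m handwheel '[[0,0,-0.5,0,0,0,0],[0,0,-0.5,0,0,0,0],[0,0,-0.5,0,0,0,0]]'; done
```

```text
time: 10.72
eef_pos: [487.9, 18.9, 35.9]
tool_rot: [3.141, 0.0, 1.451]
contact_force: [-2.0, -1.2, 6.7]
width: -0.0
time: 11.1
eef_pos: [487.9, 18.8, 35.9]
tool_rot: [3.141, 0.0, 1.451]
contact_force: [-4.1, 0.2, 13.6]
width: 0.1
```

The force rises to about 14 N with no further travel at z = 36 mm, so the leaf is on its stop. I lift straight up and clear.

```bash
python3 -m handwheel '[[0,0,1,0,0,0,0],[0,0,3,0,0,0,0],[0,0,10,0,0,0,0],[0,0,30,0,0,0,0],[0,0,60,0,0,0,0],[0,0,100,0,0,0,0],[0,0,150,0,0,0,0],[0,0,195,0,0,0,0],[-20,40,205,0,0,0,0],[-45,90,205,0,0,0,0],[-70,140,205,0,0,0,0],[-95,190,205,0,0,0,0],[-120,240,205,0,0,0,0],[-145,290,205,0,0,0,0],[-165,325,205,0,0,0,0],[-170,335,205,0,0,0,0],[-170,335,205,0,0,0,0]]' 
python3 - <<'E'
from h import *
from plant import readout
for n in('scene','top'):
    p,d=cams.camera(n);cv2.imwrite(f'pics/{n}5.png',p[:,:,::-1]);np.save(f'{n}5.npy',d)
crop('pics/scene5.png','pics/s5c.png',195,140,125,95,6)
crop('pics/top5.png','pics/t5c.png',295,215,120,70,6)
# green depth fit
img=cv2.imread('pics/top5.png').astype(int);P=[]
d=np.load('top5.npy')
for v in range(225,275):
  for u in range(300,356):
    B,G,r=img[v,u]
    if G>r+8 and G>80:P.append(dep('top',u,v,d=d[v,u]))
P=np.array(P);print(len(P),P.min(0),P.max(0));A=np.c_[P[:,:2],np.ones(len(P))];print(np.linalg.lstsq(A,P[:,2],rcond=None)[0])
s=readout.get_state();print(s['time'],s['contact_force'],s['joint_velocities'].round(3))
a=cv2.imread('pics/scene0.png');b=cv2.imread('pics/scene5.png');print(cv2.imwrite('pics/diff.png',cv2.absdiff(a,b)*2))
E
```

```text
time: 13.22
eef_pos: [317.7, 353.8, 239.9]
tool_rot: [3.141, 0.001, 1.452]
contact_force: [-0.0, 0.4, 0.2]
width: 0.2
835 [375.90624063 -64.40986022  28.52523896] [ 528.59471301   52.16074541 1378.20657684]
[-9.62352508e-01  8.44674902e-02  5.07738842e+02]
13.325 [ 0.82416878 -0.51370852 -0.67702989] [-0.013 -0.001 -0.005 -0.002  0.002  0.002]
True
```

View pics/s5c.png

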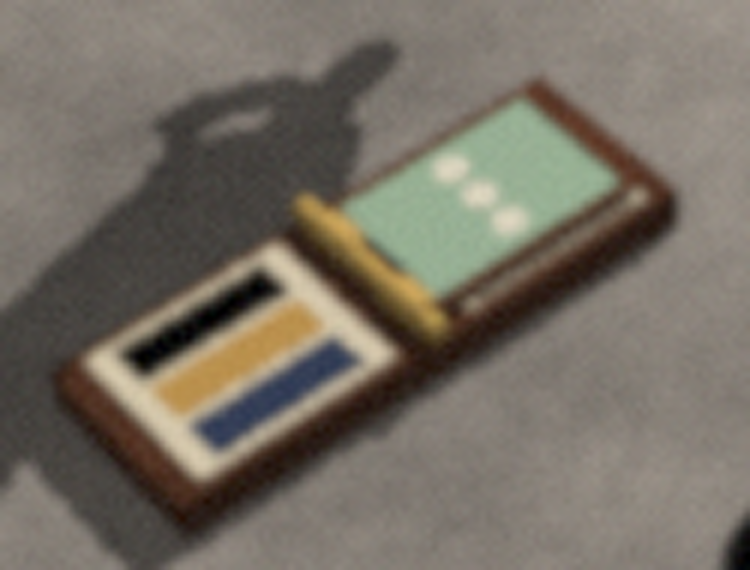

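View pics/t5c.png

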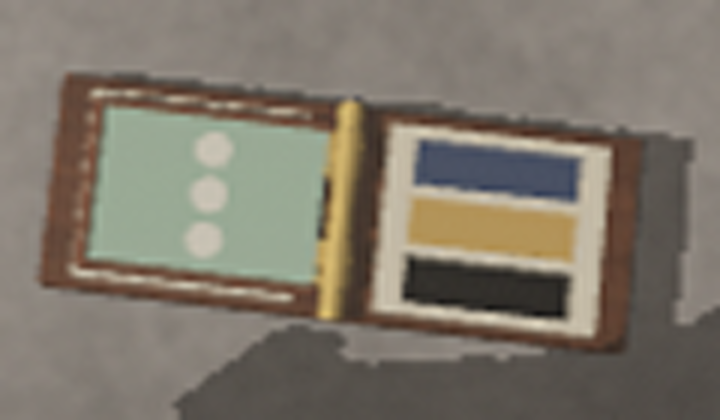

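View pics/diff.png

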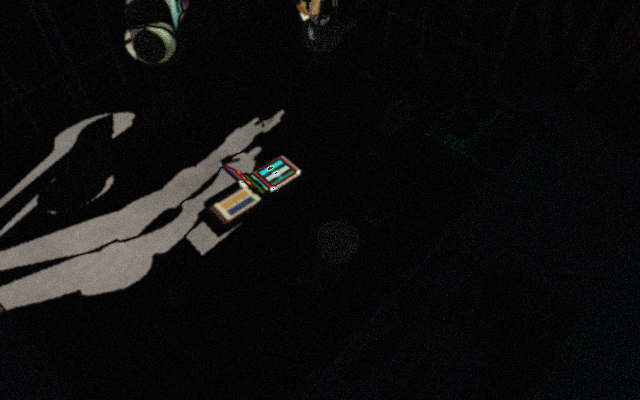

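The leaf lies green face up. The book corners are at the same crop pixels as before (68,73 / 643,135), and the difference picture shows only the arm, shadows and leaf. The plane fit was spoilt by zero depths, so I redo it.

```bash
python3 - <<'E'
from h import *
img=cv2.imread('pics/top5.png').astype(int);d=np.load('top5.npy');S=np.array([477,-74.5]);P=[]
for v in range(225,275):
  for u in range(300,356):
    B,G,r=img[v,u]
    if G>r+8 and G>80 and d[v,u]>0:P.append(dep('top',u,v,d=d[v,u]))
P=np.array(P);y=(P[:,:2]-S)@[.12,.993];m=(y>20)&(y<120)
print(m.sum(),np.polyfit(y[m],P[m,2],1),np.median(P[m,2]))
E
```

```text
727 [-1.58335929e-03  3.62405424e+01] 36.18835758568753
```

The slope is 0.0016 rad and the height 36.2 mm, so the leaf is flat.

```bash
python3 - <<'E'
from plant import robot
print(robot.hand_in())
E
```

```text
the job is handed in; nothing more can be done
None
```

The leaf now lies flat on the book's +y half, pale green face up, and the job is handed in at about 13.4 s. I pushed it over the spine with the shut fingertips. I then pressed it down until the force reached about 14 N with no further travel, lifted straight off and moved the arm well clear.

**Last checks:**
- **Flatness:** the green face measures 36.2 mm high with a tilt of about 0.002 rad. My first fit of this was spoilt by pixels with no depth reading, so I redid it without them.
- **Book:** its corners are at the same places in the picture as before the push.
- **Utensils:** the before-and-after pictures from the scene camera show no change beyond the arm, the shadows and the leaf.
- **Contact:** the force reading is near zero, and the last pictures show the arm away from everything.

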